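# Clamp a row of gift boxes in the ratchet bundling clamp

### The job

Stand the loose pink gift box upright in the bundling clamp, in the gap between the black sprung pad and the two boxes already there. Then pump the red lever to and fro in full but gentle strokes, one ratchet tooth a stroke, until the yellow pointer on the carriage stands in the green part of the gauge strip: do not ram the lever against its stop, overtighten the boxes or push the carriage or pad by hand. Finish with the lever swung fully back and let go, all three boxes standing clamped, and the other things on the table left where they are.

Things in the scene. Friction and masses are not known exactly. Their poses are not given: they have to be found in the camera images.
- clamp: Blue bundling clamp, base plate 130 x 450 x 12 mm, fixed to the table. Origin: underside, on the centre line. Its +y is the clamping direction, +z up. From -y to +y it carries: lever (pivot at y -104.5, z 20 mm), latch block, carriage crosshead, sprung pad, trough with the boxes, end plate.
- trough (a point): Start of the trough, at clamp y 30 mm, on its bed, which is the base plate's top (z 12 mm). Two low aluminium rails run along it at clamp x +-38.5 mm (inner faces 72 mm apart, tops at z 27 mm), to y 220 mm.
- lever: Red fork lever hinged about the clamp's x axis; origin: its pivot. Fully back (rest, a rigid stop) it leans 0.272 rad to the clamp's -y; it starts a little off that, stays where left. Pumped with its top towards +y. Handle force 2 to 4 N with the pad free, plus 0.27 N per N at the pad: about 9 N at the top of the green. The fork arms stand at x +-32 mm, 8 mm thick.
- lever_grip (a point): Middle of the lever's crossbar handle, 125 mm from the pivot: a round bar along clamp x, its black middle 14 mm thick, 56 mm free between the fork arms. Pinch it from above, fingers closing along clamp y; it turns between the pads and may slide a few mm up or down in them. Fully back it is at clamp y -138.1, z 140.4 mm; with the lever upright at y -104.5, z 145 mm.
- plunger (a joint): Rubber plunger on the +x side of the grey latch block (89 mm high, before the lever), the lever's forward stop; reads 0 free, m pressed in, 30 N per mm. Beyond 1.2 mm (36 N, about 9 N at the handle over the pumping force) the lever is rammed. It meets the lever after 44 to 58 mm of handle travel from rest, differing each time with the latch block, which is set anew within 3.2 mm.
- pivot (a point): Centre of the lever's pivot. A stroke clicks over only 2 to 5 mm of handle travel before the forward stop: push until the stop is felt (resistance rises 1.5 N per mm at the handle; the click itself gives a softer rise of 3 to 5 N), then fully back to pick up the next tooth. Led straight, a firmly held bar also rubs vertically in the pads.
- carriage: Steel bar with round cross pins (teeth) 10 mm apart and a grey crosshead 60 wide, 16 thick, top at clamp z 74 mm. Moves only to clamp +y, 10 mm a stroke (the first click 7 to 10 mm); the pawl stops it from going back. Its origin is the clamp's origin at the start, so its y in the clamp's frame is its advance.
- pointer (a point): Top of the front (+y) edge of the yellow pointer on the carriage's crosshead, 10 mm behind the carriage's origin, 92 mm above the table, beside the gauge strip.
- gauge (a point): Gauge strip, 16 mm wide, on top of the sprung pad and moving with it; this point is the boundary of white (behind) and green (ahead, 14 mm long), red follows. It is 10 mm ahead of the pointer's edge when the pad is free, level with it at 10 N; at 24 N the pointer leaves the green.
- pad_face (a point): Middle of the front face of the black sprung pad: 62 wide, 8 thick, 60 mm high. The springs give 1 N per mm: pressed in by c mm, the pad clamps with c newtons. Free, this face is 30 mm ahead (+y) of the carriage's origin, pressed 30 - c mm. Green is 10 to 24 N; over 31 N the boxes are crushed.
- pad: The sprung pad itself; its origin coincides with the carriage's while the springs are free and lies c behind it (-y) when pressed in by c.
- end_plate: Blue upright end plate, 80 wide, 12 thick, 66 mm high, fixed at the +y end of the trough at a place that differs each time (its face at clamp y 178 to 189 mm). Origin: middle of the foot of the face that looks at the boxes (-y), on the bed.
- box_a: Orange and red gift box, 60 (x) x 44 (y) x 76 (z) mm, about 0.2 kg, standing in the trough next to the end plate. Origin: middle of its underside.
- box_b: Purple and yellow gift box of the same size, standing in the trough next to box_a, on its pad side.
- box_c: Pink and orange gift box of the same size, 60 (x) x 44 (y) x 76 (z) mm, about 0.2 kg, standing loose on the table. To be gripped across its 60 mm width (its x axis) from above and stood with its 44 mm thickness along the clamp, orange side either way. Origin: middle of its underside. The free gap for it between pad and box_b is 57 to 71 mm long.
- tape_roll: Loose roll of brown tape lying flat, 90 mm across, 24 mm high. To be left alone.
- pen_cup: Red cup with two pens, 72 mm across, 90 mm high (pens to 135 mm). To be left alone.
- ribbon_spool: Silvery ribbon spool lying flat, 64 mm across, 35 mm high. To be left alone.
- gift_pile: Pile of four flat gift boxes, 150 x 110 x 114 mm. To be left alone.
Mind the look-alikes: they are no part of the job. Leave any turquoise look-alike of the box_c alone.

How it is judged (in metres and radians):
On the way, in this order (a step that is already met when the one before it is completed fails the run):
1. the pink box stands released in the trough between the pad and box_b (x of box_c in the frame of clamp between -0.009 and 0.009 m and y of box_c in the frame of clamp between 0.045 and 0.105 m and z of box_c in the frame of clamp between 0.008 and 0.018 m and angle between box_c's own z axis and vertical below 0.12 rad and contact force between the fingers and box_c below 0.2 N), for 0.2 s.
2. the carriage is pumped forward by two teeth with the fingers on the lever (y of carriage in the frame of clamp above 0.0165 m and contact force between the fingers and lever above 0.5 N), for 0.05 s.
At the end, for the whole second after the job is handed in: All three boxes stand upright (within 0.12 rad) in the trough (within 9 mm of its centre line), at rest; the pad presses the pink box with 9.5 to 25 N (pointer in the green); the lever is let go, its handle within 12 mm of fully back (x of box_c in the frame of clamp between -0.009 and 0.009 m and y of box_c in the frame of clamp between 0.045 and 0.14 m and z of box_c in the frame of clamp between 0.008 and 0.018 m and angle between each of box_c, box_b, box_a's own z axis and vertical below 0.12 rad and x of box_b in the frame of clamp between -0.009 and 0.009 m and y of box_b in the frame of clamp between 0.09 and 0.18 m and z of box_b in the frame of clamp between 0.008 and 0.018 m and x of box_a in the frame of clamp between -0.009 and 0.009 m and y of box_a in the frame of clamp between 0.13 and 0.19 m and z of box_a in the frame of clamp between 0.008 and 0.018 m and contact force between pad and box_c between 9.5 and 25 N and y of lever_grip in the frame of clamp below -0.126 m and contact force between the fingers and lever below 0.1 N and linear speed of box_c below 0.01 m/s); the robot touches nothing.
It fails at once if the sprung pad presses the boxes with more than 31 N (crushed) (contact force between pad and box_c above 31 N).
It fails at once if the lever is rammed against its forward stop (the rubber plunger pressed in by more than 1.2 mm, 36 N) (value of joint plunger above 0.0012 m).
It fails at once if the carriage or pad is pushed by hand (more than 5 N) (contact force between any of the fingers, the arm and carriage above 5 N).
It fails at once if one of the other things is shifted by more than 25 mm (distance of any of tape_roll, pen_cup, ribbon_spool, gift_pile from where it was at the start of the episode above 0.025 m).
It also fails if it takes over 72 s, if anything falls off the work surface, if the arm or the gripper's body presses on something with over 40 N, if the wrist force passes 120 N, or if a joint passes its speed limit or range.

### The arm

A 6-joint arm with a two-finger parallel gripper is mounted at the origin on the work surface. World frame = base frame: x ahead of the robot, y to its left, z up, the work surface at z = 0. Lengths are in m, angles in degrees, forces in N, time in s.
With the tool pointing down it reaches from about 0.35 to 0.875 m from the base axis. Payload 4.2 kg.
Tool frame: the origin (TCP) lies midway between the tips of the shut fingers; the grasp point (between the pads) lies 19 mm behind it (r.pinch_z is the distance from the TCP to the grasp point, in m); z points along the fingers, y is the line along which they close (so a half turn about z gives the same grasp; the last joint's range is limited). The gripper opens to 87 mm and grips with 3 to 60 N. Pads are 19 mm wide; open, the fingers measure 117 mm over their backs; the gripper's body (75 mm by 190 mm) begins 51 mm behind the grasp point.
Start: joints at [-48.896, 22.042, 0.453, 0, -68.411, -14.817], TCP at [0.277, -0.56, 0.223] pointing down, gripper open.
Joint ranges: [-179.83, 179.83], [-69.29, 118.12], [-61.27, 80.66], [-181.25, 117.63], [-171.15, -9.14], [-177.46, 177.46]. Speed limits (degrees/s): [159.86, 159.86, 180, 180, 180, 180].

### API

Orientations are given as a 3x3 rotation matrix whose columns are the frame's x, y, z axes.
In Python, from station import r, imaging, models gives the robot as it stands. The module is installed in compiled form; this text tells all that it offers.
- The arm moves only by the tool apply_moves, never from a script. Its argument "moves" is a list of rows, each a list of 2 entries, a list of its own where there are three numbers: the shift along the tool's x, y, z in m, then the turn about the tool's z in degrees. A call has 1 to 5 rows; each row shifts and turns the commanded pose from where the row before left it, along the tool's axes as they then stand; what a row does not reach is not made up. A row lasts 1/12 s, in which the tool goes at most 41.7 mm and 7.16 degrees, less where a joint would pass 70% of its speed; a pose out of reach is approached as far as the arm can. A call is refused whole if a number of a shift passes 0.0417 or a number of a turn 7.16, either way. A call with a gripper value outside its range is refused whole. "hand" is the finger opening in m, from 0 to 0.087, set as the call begins (left out, the last holds). The fingers move at their own pace and stop on an object; the grip force is fixed at half the most. Time passes only in rows, so rows that do not move let the fingers close. It gives the time, the measured TCP pose, the force, the opening and the grip force at its end, in the units of the state.
- r.sense(): the state, without advancing time (a new reading comes with each control period).
- imaging.capture(name): name is "side" or "top" or "wrist"; returns a dict with "frame" (480x640x3 uint8, blue, green, red), "intrinsics" (3x3 intrinsics, pixels), "eye" and "orientation" of the camera in the world. Camera axes: x right, y down, z forward; pixel columns grow to the right and rows downward; lengths in m; the calibration is good to about 2 mm. A picture is of the moment at which its call begins. There is no depth.
- r.finish_job(): hands the job in; it is judged then, once.
Trained networks look in a picture, given as the dict that the camera call returned (one of the last four; its "shot" number tells which), for a name from the list of things; names that differ only in an ending like _2 or _b are one class to them, and where a whole thing is asked for, a point or a joint stands for the part that bears it (a point fixed in the world has none). Each returns a list of dicts, best first, with "confidence" (0 to 1); they miss things now and then, are a little off and sometimes report something else, mostly with a low value. They report only what shows in the picture. A call takes as long as a camera call. They do not tell look-alikes from the thing itself.
- models.cut_out(picture, target): "region" (480x640 bool, what is visible of it) and "extent" ([left, top, width, height] as shares, 0 to 1, of the picture: columns of its width, rows of its height, round what is visible of it).
- models.place_of(picture, target): "at" ([column, row] as shares, 0 to 1, of the picture: columns of its width, rows of its height: a listed point, or the origin of a listed thing).
The state is a dict: "time_s": time; "joints": joint angles; "joint_velocities": joint speeds; "effort": joint torques, N m; "tcp_pos": TCP position; "ee_rot": TCP orientation; "wrist_force": force on the tool from outside, world axes, zero at the start; "moment": the same for the moment, N m; "gripper_width": opening from 0.0 (shut) to 1.0 (fully open); "gripper_force": force on a finger pad.
Only numpy, scipy, OpenCV 4.12 (cv2) and the standard library are available. Lean on these libraries where they do the work, as an engineer would, in place of code of your own. Each camera call takes 0.05 s, during which the arm holds its last target. There are 200 camera calls.

## Working session

There is one attempt and no reset: what is moved stays moved. The work goes in short steps, Python scripts to look and compute and a tool call to move; the robot and the scene stay as the last step left them, time stands still between calls to the robot, and variables do not carry over. Pictures are saved under pics/ and viewed, at most 10 in all, crops included, and the job is handed in when it is done.

Besides the shell and the picture viewer there is one more tool, called as name([rows], argument=value, ...), one row to a line, values as JSON. apply_moves: Moves the arm, as the interface text tells. Its arguments: {"type":"object","properties":{"moves":{"type":"array"},"hand":{"type":"number"}},"required":["moves"]}

```bash
mkdir -p pics
cat > h.py <<'E'
from station import r, imaging, models
import numpy as np, cv2
def ray(p,uv):
    K=np.array(p["intrinsics"]);R=np.array(p["orientation"]);
    d=R@np.linalg.inv(K)@np.array([uv[0],uv[1],1.]);return np.array(p["eye"]),d
def onz(p,uv,z):
    e,d=ray(p,uv);return e+d*(z-e[2])/d[2]
def proj(p,X):
    K=np.array(p["intrinsics"]);R=np.array(p["orientation"]);c=R.T@(np.array(X)-np.array(p["eye"]));q=K@c;return q[:2]/q[2]
def px(at): return np.array(at)*[640,480]
def tri(ps,uvs):
    A=np.zeros((3,3));b=np.zeros(3)
    for p,uv in zip(ps,uvs):
        e,d=ray(p,uv);d/=np.linalg.norm(d);M=np.eye(3)-np.outer(d,d);A+=M;b+=M@e
    return np.linalg.solve(A,b)
E
cat > a.py <<'E'
from h import *
P={n:imaging.capture(n) for n in("side","top")}
cv2.imwrite("pics/1.png",P["top"]["frame"]);cv2.imwrite("pics/2.png",P["side"]["frame"])
for n,p in P.items():
    print(n,np.round(p["eye"],3),np.round(p["orientation"],3).tolist())
    for t in["clamp","trough","lever_grip","pivot","pointer","gauge","pad_face","end_plate","box_c","tape_roll","pen_cup","ribbon_spool","gift_pile"]:
        print(t,[(np.round(px(q["at"]),1).tolist(),round(q["confidence"],2)) for q in models.place_of(p,t)[:4]])
print(r.sense())
E
python3 a.py
```

```text
side [0.441 1.097 0.739] [[-0.997, -0.034, 0.064], [-0.073, 0.499, -0.864], [-0.003, -0.866, -0.5]]
clamp [([283.2, 287.3], 0.61)]
trough [([271.1, 287.7], 0.96), ([366.3, 255.2], 0.44)]
lever_grip [([292.4, 200.5], 0.56)]
pivot [([291.3, 252.8], 0.69)]
pointer [([268.5, 244.3], 0.79), ([333.9, 396.8], 0.69)]
gauge [([274.5, 255.9], 0.55)]
pad_face [([271.7, 276.8], 0.97)]
end_plate [([247.1, 337.0], 0.87), ([259.6, 313.3], 0.59), ([302.0, 191.7], 0.19)]
box_c [([369.8, 290.1], 0.93), ([259.2, 312.5], 0.88), ([395.7, 315.7], 0.87), ([366.1, 341.0], 0.66)]
tape_roll [([292.8, 251.6], 0.58)]
pen_cup [([368.4, 219.6], 0.76)]
ribbon_spool [([332.7, 396.8], 0.56)]
gift_pile [([303.4, 192.6], 0.88)]
top [ 0.372 -0.006  0.957] [[-0.024, -0.983, 0.184], [-1.0, 0.023, -0.008], [0.004, -0.184, -0.983]]
clamp [([296.8, 214.4], 0.79)]
trough [([281.9, 206.5], 0.57), ([342.5, 218.1], 0.48)]
lever_grip [([359.3, 203.2], 0.8), ([292.7, 212.8], 0.38)]
pivot [([342.8, 219.0], 0.96), ([246.6, 200.3], 0.3)]
pointer [([295.5, 191.3], 0.9)]
gauge [([290.1, 200.8], 0.85), ([282.4, 207.3], 0.36)]
pad_face 
[... 462 characters left out ...]
4129382e+01, -1.48171905e+01]), 'joint_velocities': array([-0.099411  , -0.01839993,  0.07527199, -0.05113622, -0.08610111,
       -0.12065014]), 'effort': array([ 1.77203474e-04, -3.90460503e+01,  1.87622291e+01,  4.22442243e+00,
        1.54965377e-02, -1.12217086e-05]), 'tcp_pos': array([ 0.27679957, -0.56033067,  0.22257935]), 'ee_rot': array([[-8.96577214e-01, -4.42887457e-01, -2.40434709e-05],
       [-4.42887456e-01,  8.96577214e-01, -2.52499470e-05],
       [ 3.27397129e-05, -1.19899755e-05, -9.99999999e-01]]), 'wrist_force': array([0.10786509, 0.00218687, 0.34907956]), 'moment': array([-0.02888125, -0.02188525,  0.04449328]), 'gripper_force': 0.0, 'gripper_width': 1.001159223033548}
```

View pics/1.png

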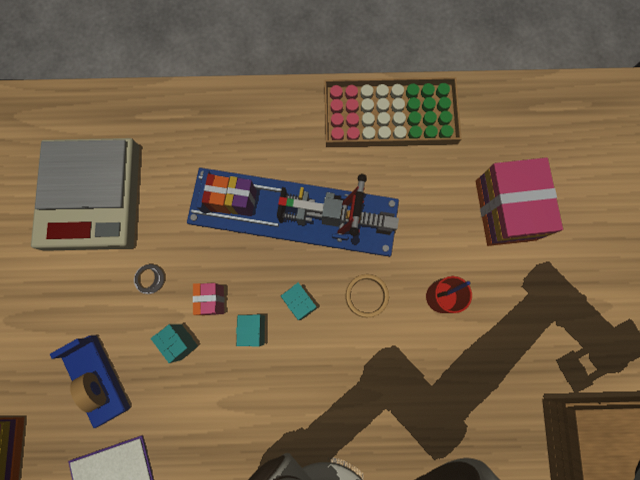

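View pics/2.png

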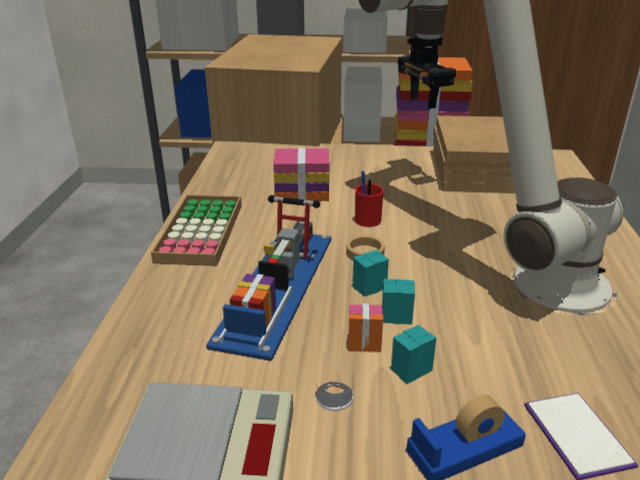

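Candidates for the loose box (top view): pink/orange at (208,299), turquoise at (298,301), (250,330) and (173,342). Only the first is pink and orange, so I'll check it in a crop.

```bash
cat > b.py <<'E'
from h import *
from scipy.optimize import minimize
P={n:imaging.capture(n) for n in("side","top")}
f=P["top"]["frame"]
A=cv2.resize(f[270:360,140:340],(800,360),interpolation=cv2.INTER_CUBIC)[:, :]
B=cv2.resize(f[160:262,180:410],None,fx=800/230,fy=2.35*800/230/3.478*1.0,interpolation=cv2.INTER_CUBIC)
img=np.vstack([A,B]);print(img.shape);cv2.imwrite("pics/3.png",img[:600])
# clamp plate from top
p=P["top"];hsv=cv2.cvtColor(f,cv2.COLOR_BGR2HSV);m=((hsv[...,0]>100)&(hsv[...,0]<125)&(hsv[...,1]>120)).astype(np.uint8)
m[:150]=0;m[270:]=0;m[:,:170]=0;m[:,420:]=0
pts=cv2.findNonZero(m);c=cv2.boxPoints(cv2.minAreaRect(pts))
hull=cv2.convexHull(pts);q=cv2.approxPolyDP(hull,6,True)[:,0]
print("rect",c.tolist(),"quad",q.tolist())
for Q in(c,q): print([np.round(onz(p,u,.012)[:2],4).tolist() for u in Q])
# box_c silhouettes
def sil(p,x,y,a,w=.06,d=.044,h=.076):
    ca,sa=np.cos(a),np.sin(a);V=[[x+ca*i*w/2-sa*j*d/2,y+sa*i*w/2+ca*j*d/2,z] for i in(-1,1) for j in(-1,1) for z in(0,h)]
    return cv2.convexHull(np.float32([proj(p,v) for v in V]))
regs={}
for n,t in(("top",(208,299)),("side",(366,328))):
    best=[o for o in models.cut_out(P[n],"box_c") if o["region"][t[1],t[0]]]
    print(n,[(o["confidence"],np.round(np.array(o["extent"])*[640,480,640,480]).tolist()) for o in best])
    if best: regs[n]=best[0]["region"]
def cost(v):
    s=0
    for n,R in regs.items():
        M=np.zeros((1920,2560),np.uint8);cv2.fillConvexPoly(M,np.int32(np.round((sil(P[n],*v)+.5)*4)),1)
        R4=cv2.resize(R.astype(np.uint8),None,fx=4,fy=4,interpolation=0)
        s+=1-(M&R4).sum()/(M|R4).sum()
    return s
x0=onz(p,(208,299),.05)[:2]
for a in(0,.8,1.57,2.4):
    o=minimize(cost,[*x0,a],method="Nelder-Mead",options=dict(initial_simplex=[[*x0,a],[x0[0]+.02,x0[1],a],[x0[0],x0[1]+.02,a],[*x0,a+.4]],xatol=1e-4,fatol=1e-4))
    print(np.round(o.x,4),o.fun)
E
python3 b.py
```

```text
(600, 800, 3)
rect [[186.5784149169922, 223.6702880859375], [195.51353454589844, 167.08108520507812], [398.7108154296875, 199.16485595703125], [389.77569580078125, 255.75405883789062]] quad [[397, 200], [389, 255], [187, 222], [200, 168]]
[[0.5913, 0.2838], [0.7196, 0.2681], [0.6356, -0.1788], [0.5108, -0.1528]]
[[0.6338, -0.1749], [0.5125, -0.1512], [0.595, 0.283], [0.7172, 0.2581]]
top [(0.93, [193.0, 281.0, 33.0, 32.0])]
side [(0.97, [346.0, 302.0, 40.0, 52.0])]
[0.4255 0.2266 0.0612] 0.13778350386779536
[0.4263 0.227  0.0678] 0.14643750654968501
[0.4246 0.2258 1.9836] 0.42126715165052686
[0.4258 0.2264 3.1937] 0.14123200455796137
```

View pics/3.png

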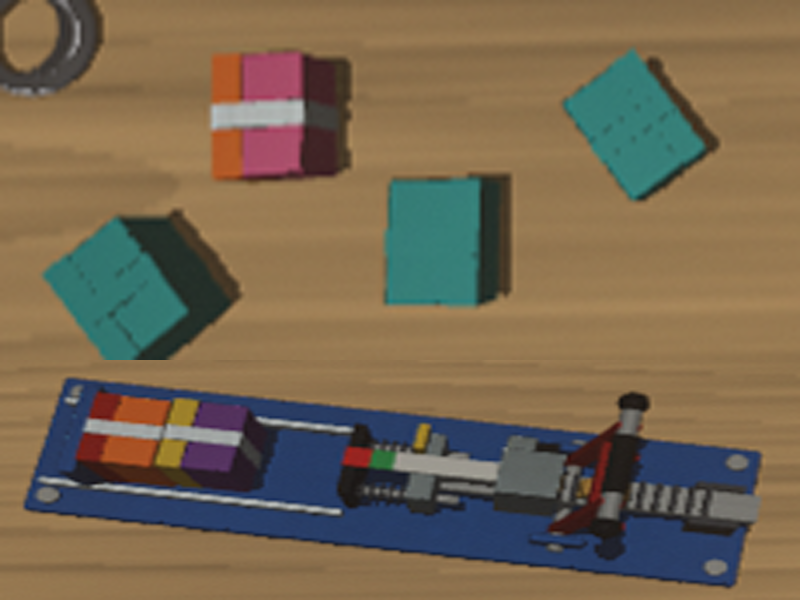

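The crop confirms it: the only pink/orange box is at crop (265,115), upright in the top view at (208,299), with its 60 mm side along world x. It sits at about (0.426, 0.227) with yaw about 3.5°. Moving over it now.

apply_moves([
  [[-0.0241,0.032,0],0],
  [[-0.0241,0.032,0],0],
  [[-0.0241,0.032,0],0],
  [[-0.0241,0.032,0],0],
  [[-0.0241,0.032,0],0],
], hand=0.087)

```text
time_s: 2.02
tcp_pos: [0.3139, -0.3619, 0.2225]
ee_rot: [[-0.897, -0.442, 0.0], [-0.442, 0.897, -0.0], [-0.0, -0.0, -1.0]]
wrist_force: [0.9, -0.7, 0.8]
gripper_width: 1.001
gripper_force: 0.0
```

apply_moves([
  [[-0.0241,0.032,0],0],
  [[-0.0241,0.032,0],0],
  [[-0.0241,0.032,0],0],
  [[-0.0241,0.032,0],0],
  [[-0.0241,0.032,0],0],
])

```text
time_s: 2.43
tcp_pos: [0.3511, -0.165, 0.223]
ee_rot: [[-0.897, -0.443, 0.001], [-0.443, 0.897, -0.0], [-0.001, -0.001, -1.0]]
wrist_force: [2.2, -0.8, 1.0]
gripper_width: 1.001
gripper_force: 0.0
```

apply_moves([
  [[-0.0241,0.032,0],0],
  [[-0.0241,0.032,0],0],
  [[-0.0241,0.032,0],0],
  [[-0.0241,0.032,0],0],
  [[-0.0241,0.032,0],0],
])

```text
time_s: 2.85
tcp_pos: [0.3882, 0.0322, 0.2232]
ee_rot: [[-0.896, -0.443, 0.002], [-0.443, 0.896, 0.001], [-0.002, -0.0, -1.0]]
wrist_force: [0.5, -0.3, 0.5]
gripper_width: 1.0
gripper_force: 0.0
```

apply_moves([
  [[-0.0241,0.032,0],0],
  [[-0.0241,0.032,0],0],
  [[-0.0241,0.032,0],0],
  [[-0.0241,0.032,0],0],
  [[-0.0241,0.032,0],0],
])

```text
time_s: 3.27
tcp_pos: [0.4254, 0.2291, 0.2229]
ee_rot: [[-0.896, -0.444, 0.001], [-0.444, 0.896, 0.001], [-0.001, 0.0, -1.0]]
wrist_force: [0.9, 0.2, 0.2]
gripper_width: 1.003
gripper_force: 0.0
```

apply_moves([
  [[0,0,0],-6.7],
  [[0,0,0],-6.7],
  [[0,0,0],-6.7],
  [[0,0,0],-6.7],
  [[0,0,0],-6.7],
])

```text
time_s: 3.68
tcp_pos: [0.4255, 0.2271, 0.2226]
ee_rot: [[-0.498, -0.867, 0.0], [-0.867, 0.498, 0.0], [-0.0, -0.0, -1.0]]
wrist_force: [-0.3, 0.1, -0.4]
gripper_width: 0.997
gripper_force: 0.0
```

apply_moves([
  [[0,0,0],-6.7],
  [[0,0,0],-6.7],
  [[0,0,0],-6.7],
  [[0,0,0],-6.7],
  [[0,0,0],-6.7],
])

```text
time_s: 4.1
tcp_pos: [0.4255, 0.2269, 0.2227]
ee_rot: [[0.063, -0.998, 0.0], [-0.998, -0.063, 0.0], [-0.0, -0.0, -1.0]]
wrist_force: [0.2, 0.1, -0.8]
gripper_width: 1.0
gripper_force: 0.0
```

```bash
cat > c.py <<'E'
from h import *
from scipy.optimize import least_squares
p=imaging.capture("wrist");cv2.imwrite("pics/4.png",p["frame"]);f=p["frame"]
for o in models.cut_out(p,"box_c")[:3]:
    c,s,a=cv2.minAreaRect(cv2.findNonZero(o["region"].astype(np.uint8)));print(o["confidence"],c,s,a)
X=(.4255,.2266,.0612)
for z in(0,.076): print([np.round(proj(p,[X[0]+np.cos(X[2])*i*.03-np.sin(X[2])*j*.022,X[1]+np.sin(X[2])*i*.03+np.cos(X[2])*j*.022,z])).tolist() for i,j in((-1,-1),(-1,1),(1,1),(1,-1))])
# clamp fit
t=imaging.capture("top");s=imaging.capture("side");obs=[]
L=[("clamp",(0,0,0)),("trough",(0,.03,.012)),("pivot",(0,-.1045,.02)),("pad_face",(0,.03,.042)),("pointer",None)]
for q in(t,s):
    for n,X in L:
        if X is None: continue
        d=models.place_of(q,n)
        if d: obs.append((q,X,px(d[0]["at"]),n,d[0]["confidence"]))
for uv,X in(((397.5,199.5),(.065,-.225,.012)),((389.5,255.5),(-.065,-.225,.006)),((187,222.5),(-.065,.225,.012)),((199.5,167.7),(.065,.225,.012))): obs.append((t,X,np.array(uv),"corner",1))
def W(v,X): c,s_=np.cos(v[2]),np.sin(v[2]);return np.array([v[0]+c*X[0]-s_*X[1],v[1]+s_*X[0]+c*X[1],X[2]])
def res(v): return np.concatenate([(proj(q,W(v,X))-uv) for q,X,uv,_,_ in obs])
o=least_squares(res,[.615,.054,-.19],loss="soft_l1")
print("clamp",np.round(o.x,4))
for (q,X,uv,n,c),e in zip(obs,res(o.x).reshape(-1,2)): print(n,"side" if q is s else "top",np.round(e,1),round(c,2))
E
python3 c.py
```

```text
0.98 (390.5693359375, 138.80694580078125) (77.31439208984375, 53.43349838256836) 5.710593223571777
0.81 (316.6751708984375, 223.91981506347656) (62.617958068847656, 56.2424430847168) 1.9749338626861572
0.79 (384.39703369140625, 281.6617126464844) (54.708045959472656, 60.02450180053711) 59.03623962402344
[[342.0, 197.0], [342.0, 233.0], [291.0, 233.0], [291.0, 196.0]]
[[348.0, 207.0], [347.0, 252.0], [286.0, 252.0], [285.0, 207.0]]
clamp [ 0.6143  0.0503 -0.1868]
clamp top [-2.1  1.3] 0.86
trough top [0.4 0.6] 0.71
pivot top [-1.6  2.9] 0.58
pad_face top [-2.7 -0.8] 0.87
clamp side [-4.9 -2.5] 0.61
trough side [0.4 2.1] 0.66
pivot side [-2.3 -3.2] 0.8
pad_face side [-0.3 -1.6] 0.81
corner top [ 3.1 -0.7] 1
corner top [2.7 1.6] 1
corner top [-0.3  0.8] 1
corner top [ 0.  -0.9] 1
```

View pics/4.png

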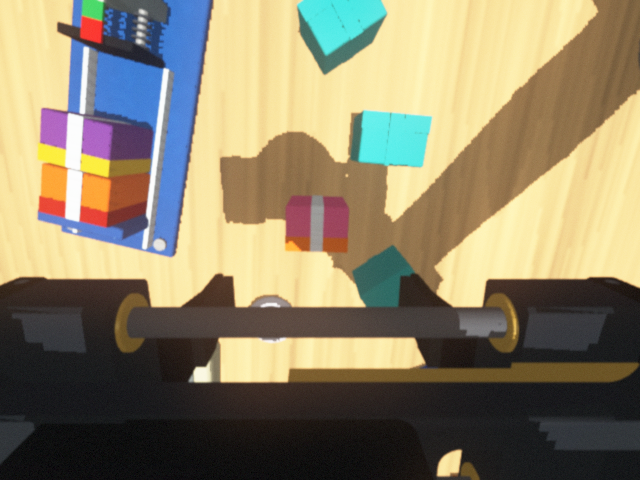

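The wrist view agrees with the fit: the pink box top is at cols 286–349, rows 196–252, against a prediction of 285–348. Descending and gripping.

apply_moves([
  [[0,0,0.037],0],
  [[0,0,0.037],0],
  [[0,0,0.037],0],
  [[0,0,0.037],0],
  [[0,0,0.037],0],
])

```text
time_s: 5.12
tcp_pos: [0.4257, 0.2271, 0.0365]
ee_rot: [[0.057, -0.998, 0.001], [-0.998, -0.057, 0.001], [-0.001, -0.001, -1.0]]
wrist_force: [0.0, 0.3, -0.0]
gripper_width: 1.002
gripper_force: 0.0
```

apply_moves([
  [[0,0,0.001],0],
  [[0,0,0],0],
  [[0,0,0],0],
  [[0,0,0],0],
  [[0,0,0],0],
], hand=0.05)

```text
time_s: 5.53
tcp_pos: [0.4267, 0.2281, 0.0389]
ee_rot: [[0.058, -0.998, 0.003], [-0.998, -0.058, 0.003], [-0.003, -0.004, -1.0]]
wrist_force: [-1.3, 0.1, 1.1]
gripper_width: 0.709
gripper_force: 0.6
```

apply_moves([
  [[0,0,0],0],
  [[0,0,0],0],
])

```text
time_s: 5.7
tcp_pos: [0.4265, 0.228, 0.0388]
ee_rot: [[0.058, -0.998, 0.003], [-0.998, -0.058, 0.003], [-0.003, -0.003, -1.0]]
wrist_force: [-2.1, 0.4, 7.4]
gripper_width: 0.688
gripper_force: 29.9
```

apply_moves([
  [[0,0,-0.02],0],
  [[0,0,-0.04],0],
  [[0,0,-0.04],0],
  [[0,0,-0.04],7],
  [[0,0,0],7],
])

```text
time_s: 6.12
tcp_pos: [0.4296, 0.23, 0.1858]
ee_rot: [[-0.19, -0.982, 0.015], [-0.982, 0.19, 0.011], [-0.014, -0.012, -1.0]]
wrist_force: [-0.3, 0.9, -1.5]
gripper_width: 0.691
gripper_force: 29.9
```

apply_moves([
  [[0.0133,-0.0363,0],0],
  [[0.0133,-0.0363,0],0],
  [[0.0133,-0.0363,0],0],
  [[0.0133,-0.0363,0],0],
  [[0.0133,-0.0363,0],0],
])

```text
time_s: 6.53
tcp_pos: [0.5924, 0.1267, 0.1771]
ee_rot: [[-0.186, -0.983, 0.0], [-0.983, 0.186, 0.001], [-0.001, -0.0, -1.0]]
wrist_force: [0.1, 0.9, -1.5]
gripper_width: 0.686
gripper_force: 29.9
```

apply_moves([
  [[0.0133,-0.0363,0],0],
  [[0,0,0],0],
  [[0,0,0],0],
  [[0,0,0],0],
  [[0,0,0],0],
])

```text
time_s: 6.95
tcp_pos: [0.6236, 0.1085, 0.1768]
ee_rot: [[-0.185, -0.983, -0.0], [-0.983, 0.185, 0.0], [-0.0, 0.0, -1.0]]
wrist_force: [0.7, -0.4, -1.6]
gripper_width: 0.685
gripper_force: 29.9
```

```bash
cat > d.py <<'E'
from h import *
s=r.sense();print(s["tcp_pos"],s["ee_rot"].round(3).tolist())
w=imaging.capture("wrist");t=imaging.capture("top");sd=imaging.capture("side")
for n,p in(("wrist",w),("top",t),("side",sd)):
    for k in("pad_face","end_plate","box_b","box_a","box_c","trough","gauge","pointer"):
        print(n,k,[(np.round(px(q["at"]),1).tolist(),round(q["confidence"],2)) for q in models.place_of(p,k)[:3]])
T=cv2.resize(t["frame"][160:260,180:300],(720,600),interpolation=cv2.INTER_CUBIC)
f=w["frame"].copy()
v=(.6143,.0503,-.1868)
def W(X): c,s_=np.cos(v[2]),np.sin(v[2]);return np.array([v[0]+c*X[0]-s_*X[1],v[1]+s_*X[0]+c*X[1],X[2]])
for a,b in(((-.036,.03,.027),(-.036,.22,.027)),((.036,.03,.027),(.036,.22,.027)),((-.065,-.225,.012),(-.065,.225,.012)),((.065,-.2,.012),(.065,.225,.012)),((-.031,.03,.072),(.031,.03,.072))):
    cv2.line(f,tuple(int(i) for i in proj(w,W(a))),tuple(int(i) for i in proj(w,W(b))),(0,255,0),1)
cv2.imwrite("pics/5.png",f);cv2.imwrite("pics/6.png",T)
E
python3 d.py
```

```text
[0.62360511 0.10850872 0.17682772] [[-0.185, -0.983, -0.0], [-0.983, 0.185, 0.0], [-0.0, 0.0, -1.0]]
wrist pad_face [([316.1, 200.2], 0.66), ([313.2, 166.3], 0.3)]
wrist end_plate []
wrist box_b [([514.9, 115.7], 0.86), ([318.8, 267.6], 0.58), ([571.5, 205.8], 0.56)]
wrist box_a [([514.9, 115.7], 0.86), ([318.8, 267.6], 0.58), ([571.5, 205.8], 0.56)]
wrist box_c [([514.9, 115.7], 0.86), ([318.8, 267.6], 0.58), ([571.5, 205.8], 0.56)]
wrist trough []
wrist gauge [([312.2, 166.0], 0.96)]
wrist pointer [([286.4, 156.1], 0.81), ([314.0, 164.9], 0.21)]
top pad_face [([283.1, 206.4], 0.9)]
top end_plate [([211.5, 197.1], 0.6), ([291.6, 212.0], 0.51), ([282.3, 206.5], 0.38)]
top box_b [([181.4, 340.0], 0.95), ([225.1, 199.7], 0.89), ([255.0, 330.0], 0.78)]
top box_a [([181.4, 340.0], 0.95), ([225.1, 199.7], 0.89), ([255.0, 330.0], 0.78)]
top box_c [([181.4, 340.0], 0.95), ([225.1, 199.7], 0.89), ([255.0, 330.0], 0.78)]
top trough [([282.5, 208.5], 0.66), ([152.1, 280.6], 0.22)]
top gauge [([293.2, 202.2], 0.66)]
top pointer [([296.8, 191.3], 0.81)]
side pad_face [([272.2, 276.8], 0.58)]
side end_plate [([248.1, 336.5], 0.9)]
side box_b [([370.7, 288.0], 0.95), ([395.6, 317.2], 0.82), ([256.6, 310.5], 0.69)]
side box_a [([370.7, 288.0], 0.95), ([395.6, 317.2], 0.82), ([256.6, 310.5], 0.69)]
side box_c [([370.7, 288.0], 0.95), ([395.6, 317.2], 0.82), ([256.6, 310.5], 0.69)]
side trough [([272.7, 287.1], 0.88)]
side gauge [([274.9, 255.5], 0.86), ([272.4, 287.9], 0.56), ([291.7, 200.3], 0.16)]
side pointer [([268.7, 246.5], 0.77)]
```

View pics/5.png

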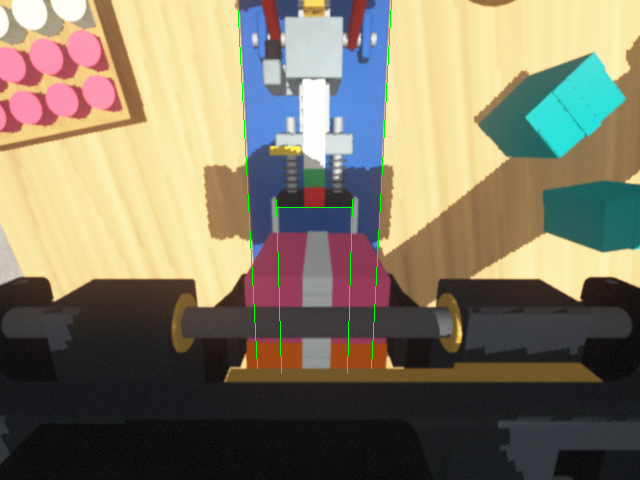

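The overlay shows the clamp pose fit is right: the plate edges and the pad's front edge (row 207) line up, and the held box is centred over the trough. Lowering.

apply_moves([
  [[0,-0.0017,0.03],0],
  [[0,0,0.03],0],
  [[0,0,0.025],0],
  [[0,0,0.02],0],
  [[0,0,0.013],0],
])

```text
time_s: 8.72
tcp_pos: [0.625, 0.1073, 0.0558]
ee_rot: [[-0.186, -0.982, -0.004], [-0.983, 0.186, -0.001], [0.002, 0.003, -1.0]]
wrist_force: [-0.4, -0.6, -1.6]
gripper_width: 0.685
gripper_force: 29.9
```

apply_moves([
  [[0,0,0.003],0],
  [[0,0,0.002],0],
  [[0,0,0.001],0],
  [[0,0,0.001],0],
  [[0,0,0],0],
])

```text
time_s: 9.13
tcp_pos: [0.627, 0.108, 0.0527]
ee_rot: [[-0.186, -0.983, 0.002], [-0.983, 0.186, 0.001], [-0.001, -0.002, -1.0]]
wrist_force: [0.8, 0.2, -1.5]
gripper_width: 0.687
gripper_force: 29.9
```

apply_moves([
  [[0,0,0],0],
  [[0,0,0.001],0],
  [[0,0,0.001],0],
  [[0,0,0],0],
])

```text
time_s: 9.47
tcp_pos: [0.6268, 0.1078, 0.0509]
ee_rot: [[-0.185, -0.983, 0.001], [-0.983, 0.185, 0.0], [-0.0, -0.001, -1.0]]
wrist_force: [-1.4, -0.3, 4.2]
gripper_width: 0.688
gripper_force: 29.9
```

apply_moves([
  [[0,0,0],0],
  [[0,0,0],0],
  [[0,0,0],0],
  [[0,0,0],0],
  [[0,0,0],0],
], hand=0.078)

```text
time_s: 9.88
tcp_pos: [0.6264, 0.1077, 0.0493]
ee_rot: [[-0.186, -0.983, -0.0], [-0.983, 0.186, -0.0], [0.0, 0.0, -1.0]]
wrist_force: [0.4, 0.3, -0.3]
gripper_width: 0.881
gripper_force: 0.0
```

apply_moves([
  [[0,0,-0.01],0],
  [[0,0,-0.02],0],
  [[0,0,-0.03],0],
  [[0,0,-0.04],0],
  [[0,0,-0.04],0],
])

```text
time_s: 10.3
tcp_pos: [0.6258, 0.1074, 0.1911]
ee_rot: [[-0.186, -0.983, -0.001], [-0.983, 0.186, -0.001], [0.001, 0.001, -1.0]]
wrist_force: [2.2, 0.3, -1.3]
gripper_width: 0.902
gripper_force: 0.0
```

```bash
cat > e.py <<'E'
from h import *
s=r.sense();print(s["tcp_pos"],s["joints"].round(1),s["gripper_width"])
w=imaging.capture("wrist");cv2.imwrite("pics/7.png",w["frame"])
t=imaging.capture("top");sd=imaging.capture("side")
v=(.6143,.0503,-.1868)
c,s_=np.cos(v[2]),np.sin(v[2])
def toC(X): d=np.array(X)[:2]-v[:2];return np.round([c*d[0]+s_*d[1],-s_*d[0]+c*d[1],X[2]],4)
for k in("lever_grip","pivot","gauge","pointer"):
    U=[(n,p,px(o[0]["at"]),o[0]["confidence"]) for n,p in(("t",t),("s",sd),("w",w)) if (o:=models.place_of(p,k))]
    U=[u for u in U if u[3]>.4]
    print(k,[(u[0],u[2].round(1),round(u[3],2)) for u in U])
    if len(U)>1:
        X=tri([u[1] for u in U],[u[2] for u in U]);print(X.round(4),toC(X),[np.round(proj(u[1],X)-u[2],1).tolist() for u in U])
E
python3 e.py
```

```text
[0.62580355 0.10739015 0.19108866] [ 24.3  24.3  -0.6   0.  -65.1 -35. ] 0.9019260904849702
lever_grip [('t', array([359.5, 202.2]), 0.96), ('s', array([293.9, 201.7]), 0.75)]
[ 0.5921 -0.0807  0.1395] [ 0.0025 -0.1328  0.1395] [[0.0, 1.9], [-1.6, -0.4]]
pivot [('t', array([342.7, 217.6]), 0.63), ('s', array([294.1, 252.7]), 0.81)]
[ 0.5913 -0.0541  0.0215] [-0.0032 -0.1069  0.0215] [[-0.0, 1.6], [-1.4, -0.4]]
gauge [('t', array([290.6, 200.8]), 0.87), ('s', array([277.6, 250.9]), 0.52), ('w', array([319.3, 194.4]), 0.61)]
[0.6126 0.0599 0.0956] [-0.0035  0.0092  0.0956] [[-3.8, 0.7], [-2.4, -0.4], [2.6, -11.0]]
pointer [('t', array([296.5, 189.8]), 0.89), ('s', array([269.2, 244.4]), 0.82), ('w', array([291.5, 159. ]), 0.87)]
[0.6317 0.039  0.0983] [ 0.0192 -0.0079  0.0983] [[0.6, 1.9], [-1.6, -0.5], [0.1, 1.7]]
```

View pics/7.png

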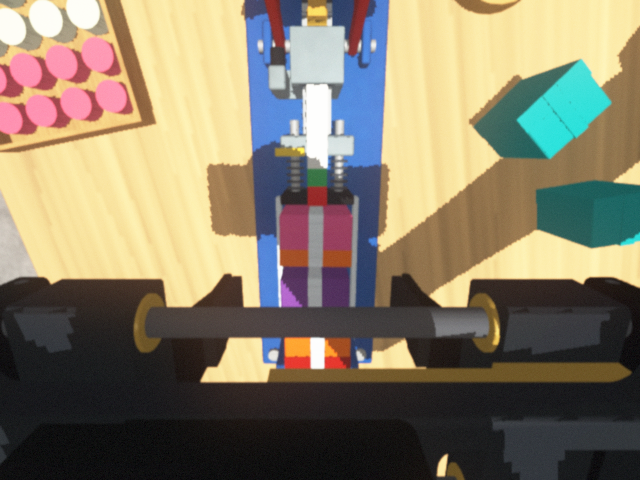

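The box stands upright in the trough between pad (row ~200) and the purple box. Going to the lever.

apply_moves([
  [[0.0384,0,0],0],
  [[0.0384,0,0],0],
  [[0.0384,0,0],0],
  [[0.0384,0,0],0],
  [[0.0384,0,-0.01],0],
], hand=0.05)

```text
time_s: 11.47
tcp_pos: [0.5888, -0.0823, 0.1977]
ee_rot: [[-0.186, -0.983, -0.004], [-0.983, 0.186, 0.0], [0.001, 0.004, -1.0]]
wrist_force: [0.0, -0.3, -0.8]
gripper_width: 0.622
gripper_force: 0.0
```

apply_moves([
  [[0,0,0],7],
  [[0,0,0],7],
  [[0,0,0],7],
  [[0,0,0],7],
  [[0,0,0],7],
])

```text
time_s: 11.88
tcp_pos: [0.5906, -0.0812, 0.1996]
ee_rot: [[-0.72, -0.694, 0.0], [-0.694, 0.72, 0.0], [-0.0, -0.0, -1.0]]
wrist_force: [-1.4, 0.2, -0.3]
gripper_width: 0.581
gripper_force: 0.0
```

apply_moves([
  [[0,0,0],7],
  [[0,0,0],7],
  [[0,0,0],7],
  [[0,0,0],7],
  [[0,0,0],7],
])

```text
time_s: 12.3
tcp_pos: [0.5907, -0.0809, 0.1995]
ee_rot: [[-0.988, -0.155, -0.0], [-0.155, 0.988, -0.0], [0.0, -0.0, -1.0]]
wrist_force: [-0.5, -0.2, -0.4]
gripper_width: 0.574
gripper_force: 0.0
```

apply_moves([
  [[0,0,0],7],
  [[0,0,0],7],
  [[0,0,0],6],
  [[0,0,0],0],
  [[0,0,0],0],
])

```text
time_s: 12.72
tcp_pos: [0.5907, -0.081, 0.1995]
ee_rot: [[-0.983, 0.183, -0.0], [0.183, 0.983, -0.0], [0.0, -0.0, -1.0]]
wrist_force: [0.2, 0.6, 0.3]
gripper_width: 0.568
gripper_force: 0.0
```

```bash
cat > g.py <<'E'
from h import *
s=r.sense();print(s["joints"].round(1),s["gripper_width"],s["wrist_force"])
w=imaging.capture("wrist");cv2.imwrite("pics/8.png",w["frame"])
t=imaging.capture("top");sd=imaging.capture("side")
v=(.6143,.0503,-.1868);c,s_=np.cos(v[2]),np.sin(v[2])
def toC(X): d=np.array(X)[:2]-v[:2];return np.round([c*d[0]+s_*d[1],-s_*d[0]+c*d[1],X[2]],4)
print("tcp",s["tcp_pos"].round(4),toC(s["tcp_pos"]))
for k in("lever_grip","gauge","pointer"):
    U=[(n,p,px(o[0]["at"]),o[0]["confidence"]) for n,p in(("t",t),("s",sd),("w",w)) if (o:=models.place_of(p,k))]
    print(k,[(u[0],u[2].round(1),round(u[3],2)) for u in U])
    U=[u for u in U if u[3]>.4]
    if len(U)>1:
        X=tri([u[1] for u in U],[u[2] for u in U]);print(X.round(4),toC(X),[np.round(proj(u[1],X)-u[2],1).tolist() for u in U])
E
python3 g.py
```

```text
[   7.7   20.2   -5.8    0.   -64.  -108.3] 0.567854972861477 [0.15041687 0.56524568 0.30967127]
tcp [ 0.5907 -0.081   0.1995] [ 0.0012 -0.1334  0.1995]
lever_grip [('t', array([358.6, 202.4]), 0.91), ('s', array([271.3, 285.9]), 0.68), ('w', array([321. , 256.9]), 0.69)]
[ 0.66   -0.0946 -0.1001] [ 0.0718 -0.1339 -0.1001] [[-2.4, 0.4], [-3.2, -1.2], [-4.5, -4.3]]
gauge [('t', array([288.5, 199.8]), 0.72), ('s', array([276.4, 255.1]), 0.73), ('w', array([465. , 233.8]), 0.73)]
[0.6153 0.0524 0.0786] [0.0005 0.0023 0.0786] [[2.7, 2.6], [-1.6, 0.4], [6.3, 1.7]]
pointer [('t', array([298.9, 192. ]), 0.93), ('s', array([268.9, 241. ]), 0.77), ('w', array([459.1, 265.5]), 0.93)]
[0.6304 0.0331 0.1015] [ 0.019  -0.0139  0.1015] [[1.1, -0.2], [-0.4, 0.2], [2.4, -1.6]]
```

View pics/8.png

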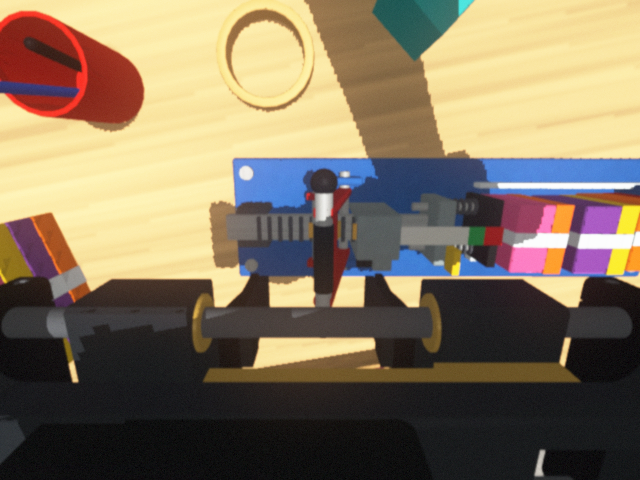

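The wrist view shows the bar (col 322) between the open fingers (cols 245 and 390), with the gauge readable at (480,235). Descending and closing loosely round the bar.

apply_moves([
  [[0.001,0,0.025],0],
  [[0,0,0.025],0],
  [[0,0,0.02],0],
  [[0,0,0.008],0],
  [[0,0,0],0],
])

```text
time_s: 13.73
tcp_pos: [0.5884, -0.0808, 0.1194]
ee_rot: [[-0.983, 0.186, -0.005], [0.186, 0.983, -0.0], [0.005, -0.001, -1.0]]
wrist_force: [-0.7, -0.1, -0.0]
gripper_width: 0.572
gripper_force: 0.0
```

apply_moves([
  [[0,0,0],0],
  [[0,0,0],0],
  [[0,0,0],0],
  [[0,0,0],0],
  [[0,0,0],0],
], hand=0.016)

```text
time_s: 14.15
tcp_pos: [0.5901, -0.0807, 0.1225]
ee_rot: [[-0.983, 0.186, 0.002], [0.186, 0.983, 0.0], [-0.002, 0.0, -1.0]]
wrist_force: [-0.6, -0.4, -0.2]
gripper_width: 0.283
gripper_force: 0.0
```

apply_moves([
  [[0,-0.002,0],0],
  [[0,-0.002,0],0],
  [[0,-0.002,0],0],
  [[0,0,0],0],
])

```text
time_s: 14.48
tcp_pos: [0.5886, -0.0869, 0.1215]
ee_rot: [[-0.983, 0.186, 0.0], [0.186, 0.983, 0.0], [-0.0, 0.0, -1.0]]
wrist_force: [0.2, 0.5, -0.5]
gripper_width: 0.189
gripper_force: 0.6
```

apply_moves([
  [[0,0.006,-0.0015],0],
  [[0,0.008,-0.0015],0],
  [[0,0.008,-0.0012],0],
  [[0,0.008,-0.0005],0],
  [[0,0.006,0],0],
])

```text
time_s: 14.9
tcp_pos: [0.5956, -0.0505, 0.1269]
ee_rot: [[-0.983, 0.185, 0.001], [0.185, 0.983, -0.001], [-0.001, -0.0, -1.0]]
wrist_force: [-0.9, -2.8, 2.1]
gripper_width: 0.183
gripper_force: 1.3
```

apply_moves([
  [[0,0.002,0],0],
  [[0,0.002,0],0],
])

```text
time_s: 15.07
tcp_pos: [0.5964, -0.0466, 0.1263]
ee_rot: [[-0.983, 0.185, 0.001], [0.185, 0.983, 0.0], [-0.001, 0.0, -1.0]]
wrist_force: [-0.0, -1.7, 1.8]
gripper_width: 0.186
gripper_force: 1.1
```

apply_moves([
  [[0,0.002,0],0],
])

```text
time_s: 15.15
tcp_pos: [0.5966, -0.0449, 0.1262]
ee_rot: [[-0.983, 0.186, 0.0], [0.186, 0.983, 0.0], [-0.0, 0.0, -1.0]]
wrist_force: [0.0, -2.0, 0.8]
gripper_width: 0.183
gripper_force: 1.0
```

apply_moves([
  [[0,0.0015,0],0],
])

```text
time_s: 15.23
tcp_pos: [0.5969, -0.0436, 0.1262]
ee_rot: [[-0.983, 0.186, 0.0], [0.186, 0.983, 0.0], [-0.0, 0.0, -1.0]]
wrist_force: [0.7, -2.3, 1.4]
gripper_width: 0.184
gripper_force: 1.0
```

apply_moves([
  [[0,0.0015,0],0],
])

```text
time_s: 15.32
tcp_pos: [0.5971, -0.0423, 0.1262]
ee_rot: [[-0.983, 0.186, 0.0], [0.186, 0.983, 0.0], [-0.0, 0.0, -1.0]]
wrist_force: [-0.0, -1.7, 0.7]
gripper_width: 0.179
gripper_force: 1.0
```

apply_moves([
  [[0,0.0015,0],0],
])

```text
time_s: 15.4
tcp_pos: [0.5974, -0.0409, 0.1262]
ee_rot: [[-0.983, 0.186, 0.0], [0.186, 0.983, 0.0], [-0.0, 0.0, -1.0]]
wrist_force: [-0.1, -1.7, 0.7]
gripper_width: 0.184
gripper_force: 1.0
```

apply_moves([
  [[0,0.0015,0],0],
])

```text
time_s: 15.48
tcp_pos: [0.5976, -0.0394, 0.1261]
ee_rot: [[-0.983, 0.186, 0.0], [0.186, 0.983, 0.0], [-0.0, 0.0, -1.0]]
wrist_force: [0.8, -1.9, 0.3]
gripper_width: 0.185
gripper_force: 1.0
```

apply_moves([
  [[0,0.0015,0],0],
])

```text
time_s: 15.57
tcp_pos: [0.5979, -0.0379, 0.1261]
ee_rot: [[-0.983, 0.186, 0.0], [0.186, 0.983, 0.0], [-0.0, 0.0, -1.0]]
wrist_force: [0.4, -1.1, -0.4]
gripper_width: 0.182
gripper_force: 0.9
```

apply_moves([
  [[0,0.0015,0],0],
])

```text
time_s: 15.65
tcp_pos: [0.5981, -0.0365, 0.126]
ee_rot: [[-0.983, 0.186, 0.0], [0.186, 0.983, 0.0], [-0.0, 0.0, -1.0]]
wrist_force: [1.1, -3.3, -0.5]
gripper_width: 0.186
gripper_force: 1.5
```

apply_moves([
  [[0,0.0015,0],0],
])

```text
time_s: 15.73
tcp_pos: [0.5984, -0.0352, 0.1259]
ee_rot: [[-0.983, 0.186, -0.0], [0.186, 0.983, -0.0], [0.0, -0.0, -1.0]]
wrist_force: [0.5, -4.7, -1.6]
gripper_width: 0.181
gripper_force: 2.2
```

apply_moves([
  [[0,0.0012,0],0],
])

```text
time_s: 15.82
tcp_pos: [0.5985, -0.0344, 0.1259]
ee_rot: [[-0.983, 0.186, -0.001], [0.186, 0.983, -0.001], [0.0, -0.001, -1.0]]
wrist_force: [1.2, -5.8, -1.8]
gripper_width: 0.189
gripper_force: 2.8
```

apply_moves([
  [[0,0.0012,0],0],
])

```text
time_s: 15.9
tcp_pos: [0.5987, -0.0335, 0.1258]
ee_rot: [[-0.983, 0.186, -0.001], [0.186, 0.983, -0.001], [0.001, -0.001, -1.0]]
wrist_force: [1.3, -6.9, -2.7]
gripper_width: 0.184
gripper_force: 3.4
```

```bash
cat > m.py <<'E'
from h import *
import sys
s=r.sense();print(s["time_s"],s["wrist_force"].round(1),s["gripper_force"])
v=(.6143,.0503,-.1868);c,s_=np.cos(v[2]),np.sin(v[2])
def toC(X): d=np.array(X)[:2]-v[:2];return np.round(1000*np.array([c*d[0]+s_*d[1],-s_*d[0]+c*d[1]]),1)
print("tcp",toC(s["tcp_pos"]))
for n in("wrist","top","side"):
    p=imaging.capture(n)
    if len(sys.argv)>1 and n=="wrist": cv2.imwrite(sys.argv[1],p["frame"])
    for k,z in(("pointer",.092),("gauge",.092),("pad_face",.042)):
        o=models.place_of(p,k)
        if o and o[0]["confidence"]>.35: print(n,k,toC(onz(p,px(o[0]["at"]),z)),px(o[0]["at"]).round(),round(o[0]["confidence"],2))
E
python3 m.py
```

```text
15.9 [ 1.3 -6.9 -2.7] 3.43144990503788
tcp [  0.2 -85.3]
wrist gauge [-6.   0.5] [455. 261.] 0.72
wrist pad_face [ 0.  42.6] [483. 248.] 0.75
top pointer [17.9 -1.7] [294. 193.] 0.82
top gauge [8.3 9.9] [288. 196.] 0.73
top pad_face [ 4.  25.8] [282. 204.] 0.69
side pointer [-10.4  32.6] [275. 258.] 0.73
side gauge [-9.6 32.8] [274. 258.] 0.71
side pad_face [-150.5 -276.4] [370. 218.] 0.7
```

```bash
cat > n.py <<'E'
from h import *
import sys
v=(.6143,.0503,-.1868);c,s_=np.cos(v[2]),np.sin(v[2])
def toC(X): d=np.array(X)[:2]-v[:2];return np.round(1000*np.array([c*d[0]+s_*d[1],-s_*d[0]+c*d[1]]),1)
def blobs(p,f,n):
    h=cv2.cvtColor(f,cv2.COLOR_BGR2HSV)
    R=np.zeros(f.shape[:2],np.uint8)
    Q=[[.615-.0,0,0]]
    co,si=np.cos(v[2]),np.sin(v[2])
    poly=[proj(p,[v[0]+co*x-si*y,v[1]+si*x+co*y,.092]) for x,y in((-.03,-.035),(.034,-.035),(.034,.09),(-.03,.09))]
    cv2.fillConvexPoly(R,np.int32(poly),1)
    for k,m in(("yellow",(h[...,0]>20)&(h[...,0]<32)&(h[...,1]>170)&(h[...,2]>90)),("green",(h[...,0]>45)&(h[...,0]<80)&(h[...,1]>110)),("red",((h[...,0]<5)|(h[...,0]>176))&(h[...,1]>190)&(h[...,2]>100)),("pink",(h[...,0]>160)&(h[...,0]<176)&(h[...,1]>120))):
        m=(m&(R>0)).astype(np.uint8);nn,l,st,ce=cv2.connectedComponentsWithStats(m)
        for i in sorted(range(1,nn),key=lambda i:-st[i][4])[:1]: print(n,k,st[i][4],ce[i].round(1),toC(onz(p,ce[i],.092)))
if __name__=="__main__":
    for n in("top","wrist"):
        p=imaging.capture(n)
        if n=="top": blobs(p,cv2.imread("pics/1.png"),"old")
        blobs(p,p["frame"],n)
    if len(sys.argv)>1: cv2.imwrite(sys.argv[1],cv2.resize(p["frame"][120:360,250:640],(780,480)))
    s=r.sense();print(s["time_s"],s["wrist_force"].round(1))
E
python3 n.py pics/9.png
```

```text
old yellow 26 [300.8 192.8] [ 19.9 -14.9]
old green 47 [289.3 202.2] [-3.2  4.4]
old red 50 [282.2 200.8] [-2.7 19. ]
old pink 2 [278.  203.5] [-9.5 26.4]
top green 2 [282.5 204. ] [-9.  17.3]
top red 4 [276.5 196.5] [ 4.3 31.9]
top pink 171 [265.2 205.9] [-18.5  50.6]
wrist yellow 15 [436.3 277.5] [  5.2 -10.3]
wrist green 475 [469.  263.2] [-4.4  9.2]
wrist red 507 [491.1 263.5] [-4.1 23. ]
wrist pink 2275 [532.5 240.5] [-19.   46.2]
16.6 [ 1.7 -5.4 -2.1]
```

View pics/9.png

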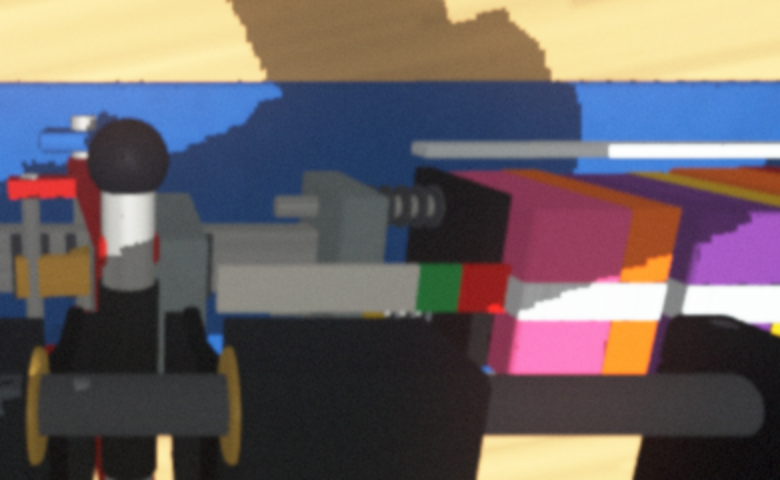

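apply_moves([
  [[0,0.001,0],0],
])

```text
time_s: 16.68
tcp_pos: [0.5988, -0.0329, 0.1258]
ee_rot: [[-0.983, 0.186, -0.001], [0.186, 0.983, -0.002], [0.001, -0.002, -1.0]]
wrist_force: [2.1, -7.9, -1.6]
gripper_width: 0.185
gripper_force: 3.9
```

apply_moves([
  [[0,0.0008,0],0],
])

```text
time_s: 16.77
tcp_pos: [0.5988, -0.0324, 0.1257]
ee_rot: [[-0.983, 0.186, -0.001], [0.186, 0.983, -0.002], [0.001, -0.002, -1.0]]
wrist_force: [2.3, -8.9, -2.8]
gripper_width: 0.19
gripper_force: 4.3
```

apply_moves([
  [[0,-0.011,0],0],
  [[0,-0.012,0],0],
  [[0,-0.012,0.0007],0],
  [[0,-0.012,0.002],0],
  [[0,-0.0075,0.002],0],
])

```text
time_s: 17.18
tcp_pos: [0.5885, -0.0859, 0.1216]
ee_rot: [[-0.982, 0.187, 0.0], [0.187, 0.982, 0.0], [-0.0, 0.0, -1.0]]
wrist_force: [0.5, 1.9, 1.5]
gripper_width: 0.186
gripper_force: 0.7
```

apply_moves([
  [[0,-0.002,0],0],
  [[0,0,0],0],
])

```text
time_s: 17.35
tcp_pos: [0.5881, -0.087, 0.1212]
ee_rot: [[-0.982, 0.187, -0.001], [0.187, 0.982, 0.0], [0.001, 0.0, -1.0]]
wrist_force: [0.0, 1.7, 0.1]
gripper_width: 0.183
gripper_force: 0.2
```

```bash
python3 n.py pics/10.png; python3 m.py
```

```text
old yellow 26 [300.8 192.8] [ 19.9 -14.9]
old green 47 [289.3 202.2] [-3.2  4.4]
old red 50 [282.2 200.8] [-2.7 19. ]
old pink 2 [278.  203.5] [-9.5 26.4]
top yellow 1 [296. 194.] [15.8 -5.8]
wrist yellow 605 [522.2 294. ] [ 14.  -11.8]
wrist green 519 [555.1 266.3] [-4.3  5.3]
wrist red 564 [578.1 266.8] [-4.  19.4]
wrist pink 1903 [614.7 243.6] [-18.7  38.2]
17.45 [ 0.   0.  -0.1]
17.45 [ 0.   0.  -0.1] 0.0
tcp [  -0.2 -139.7]
wrist pointer [24.  -2.3] [535. 309.] 0.94
wrist gauge [-6.1 -2.1] [543. 264.] 0.55
wrist pad_face [-1.3 41.1] [556. 248.] 0.83
top pointer [20.3  2.2] [292. 191.] 0.91
top gauge [-0.5 11.7] [286. 200.] 0.46
top pad_face [-136.6 -323.2] [438. 297.] 0.67
side pointer [ 17.  -18.9] [270. 244.] 0.69
side gauge [-9.9 22. ] [276. 256.] 0.51
side pad_face [-3.1 34. ] [272. 278.] 0.52
```

apply_moves([
  [[0,0.007,-0.0018],0],
  [[0,0.01,-0.0018],0],
  [[0,0.01,-0.0011],0],
  [[0,0.01,0],0],
  [[0,0.009,0],0],
])

```text
time_s: 18.47
tcp_pos: [0.5976, -0.04, 0.1267]
ee_rot: [[-0.983, 0.185, 0.001], [0.185, 0.983, 0.0], [-0.001, 0.0, -1.0]]
wrist_force: [-0.3, -1.4, 1.5]
gripper_width: 0.184
gripper_force: 1.2
```

apply_moves([
  [[0,0.0015,0],0],
  [[0,0.0015,0],0],
])

```text
time_s: 18.63
tcp_pos: [0.5982, -0.0371, 0.1262]
ee_rot: [[-0.983, 0.184, 0.001], [0.184, 0.983, 0.0], [-0.001, 0.0, -1.0]]
wrist_force: [-0.3, -1.9, 1.8]
gripper_width: 0.185
gripper_force: 1.1
```

apply_moves([
  [[0,0.0015,0],0],
])

```text
time_s: 18.72
tcp_pos: [0.5984, -0.0364, 0.1262]
ee_rot: [[-0.983, 0.185, 0.001], [0.185, 0.983, -0.0], [-0.001, -0.0, -1.0]]
wrist_force: [-0.1, -3.1, 0.5]
gripper_width: 0.182
gripper_force: 1.5
```

apply_moves([
  [[0,0.0012,0],0],
])

```text
time_s: 18.8
tcp_pos: [0.5985, -0.0357, 0.1262]
ee_rot: [[-0.983, 0.186, 0.0], [0.186, 0.983, -0.0], [-0.0, -0.0, -1.0]]
wrist_force: [1.6, -3.7, 0.6]
gripper_width: 0.181
gripper_force: 1.9
```

apply_moves([
  [[0,0.0012,0],0],
])

```text
time_s: 18.88
tcp_pos: [0.5986, -0.035, 0.1261]
ee_rot: [[-0.983, 0.186, 0.0], [0.186, 0.983, -0.001], [-0.0, -0.001, -1.0]]
wrist_force: [1.2, -4.2, 0.6]
gripper_width: 0.185
gripper_force: 2.4
```

apply_moves([
  [[0,0.0012,0],0],
  [[0,0,0],0],
])

```text
time_s: 19.05
tcp_pos: [0.5987, -0.034, 0.1261]
ee_rot: [[-0.982, 0.186, -0.0], [0.186, 0.982, -0.001], [-0.0, -0.001, -1.0]]
wrist_force: [1.4, -4.2, -0.5]
gripper_width: 0.186
gripper_force: 2.3
```

apply_moves([
  [[0,-0.008,0],0],
  [[0,-0.012,0],0],
  [[0,-0.012,0.0007],0],
  [[0,-0.012,0.002],0],
  [[0,-0.0075,0.002],0],
])

```text
time_s: 19.47
tcp_pos: [0.5885, -0.0855, 0.1214]
ee_rot: [[-0.982, 0.187, -0.0], [0.187, 0.982, 0.0], [0.0, 0.0, -1.0]]
wrist_force: [0.4, 0.3, 0.7]
gripper_width: 0.182
gripper_force: 0.7
```

apply_moves([
  [[0,-0.002,0],0],
  [[0,-0.0006,0],0],
  [[0,0,0],0],
])

```text
time_s: 19.72
tcp_pos: [0.5881, -0.0869, 0.1211]
ee_rot: [[-0.982, 0.186, -0.001], [0.186, 0.982, -0.0], [0.001, -0.001, -1.0]]
wrist_force: [-0.8, 0.7, -0.0]
gripper_width: 0.18
gripper_force: 0.0
```

```bash
python3 n.py pics/11.png; python3 m.py
```

```text
old yellow 26 [300.8 192.8] [ 19.9 -14.9]
old green 47 [289.3 202.2] [-3.2  4.4]
old red 50 [282.2 200.8] [-2.7 19. ]
old pink 2 [278.  203.5] [-9.5 26.4]
wrist yellow 644 [537.5 293.9] [13.9 -2. ]
wrist green 523 [569.8 266.5] [-4.2 14.5]
wrist red 534 [592.7 266.3] [-4.3 28.4]
wrist pink 1334 [622.1 243.5] [-18.7  42.8]
19.8167 [ 0.2  0.6 -0.9]
19.8167 [ 0.2  0.6 -0.9] 0.0
tcp [  -0.  -139.3]
wrist pointer [23.2  9. ] [552. 307.] 0.93
wrist gauge [-25.8 -48.2] [471. 232.] 0.59
wrist pad_face [ 1.5 53.2] [571. 251.] 0.56
top pointer [21.4  9.4] [289. 190.] 0.78
top gauge [ 2.6 15.5] [284. 199.] 0.48
side pointer [18.9 -0.2] [267. 248.] 0.96
side gauge [-11.2  34.1] [275. 259.] 0.66
side pad_face [ 3. 53.] [266. 283.] 0.48
```

apply_moves([
  [[0,0.007,-0.0018],0],
  [[0,0.01,-0.0018],0],
  [[0,0.01,-0.0011],0],
  [[0,0.01,0],0],
  [[0,0.009,0],0],
])

```text
time_s: 20.83
tcp_pos: [0.5976, -0.0402, 0.1268]
ee_rot: [[-0.983, 0.185, 0.001], [0.185, 0.983, -0.0], [-0.001, -0.0, -1.0]]
wrist_force: [-0.6, -3.3, 2.3]
gripper_width: 0.186
gripper_force: 1.9
```

apply_moves([
  [[0,0.0015,0],0],
  [[0,0.0015,0],0],
])

```text
time_s: 21.0
tcp_pos: [0.5982, -0.0373, 0.1264]
ee_rot: [[-0.983, 0.185, 0.001], [0.185, 0.983, -0.0], [-0.001, 0.0, -1.0]]
wrist_force: [-1.7, -3.5, 2.4]
gripper_width: 0.186
gripper_force: 1.7
```

apply_moves([
  [[0,0.0015,0],0],
  [[0,0.0012,0],0],
])

```text
time_s: 21.17
tcp_pos: [0.5984, -0.0358, 0.1263]
ee_rot: [[-0.983, 0.186, 0.0], [0.186, 0.983, -0.0], [-0.0, -0.0, -1.0]]
wrist_force: [1.1, -5.2, 1.5]
gripper_width: 0.181
gripper_force: 2.5
```

apply_moves([
  [[0,0.0012,0],0],
  [[0,0.0012,0],0],
])

```text
time_s: 21.33
tcp_pos: [0.5987, -0.0342, 0.1262]
ee_rot: [[-0.982, 0.186, -0.0], [0.186, 0.982, -0.001], [-0.0, -0.001, -1.0]]
wrist_force: [0.9, -7.6, 0.8]
gripper_width: 0.181
gripper_force: 3.6
```

Stop felt (base ≈3.3 N, risen by about 4 N). Swinging the lever back.

apply_moves([
  [[0,-0.008,0],0],
  [[0,-0.012,0],0],
  [[0,-0.012,0.0007],0],
  [[0,-0.012,0.002],0],
  [[0,-0.0075,0.002],0],
])

```text
time_s: 21.75
tcp_pos: [0.5886, -0.0854, 0.1213]
ee_rot: [[-0.982, 0.187, -0.0], [0.187, 0.982, 0.0], [0.0, 0.0, -1.0]]
wrist_force: [-0.0, 1.2, 0.4]
gripper_width: 0.186
gripper_force: 0.7
```

apply_moves([
  [[0,-0.002,0],0],
  [[0,-0.0006,0],0],
  [[0,0,0],0],
])

```text
time_s: 22.0
tcp_pos: [0.5882, -0.0868, 0.1211]
ee_rot: [[-0.982, 0.186, -0.001], [0.186, 0.982, -0.0], [0.001, -0.0, -1.0]]
wrist_force: [0.2, -1.0, 0.2]
gripper_width: 0.187
gripper_force: 0.0
```

```bash
python3 n.py pics/12.png|tail -5; python3 m.py|grep -E "tcp|pointer|gauge"
```

```text
wrist yellow 696 [552.5 293.9] [14.1  7.4]
wrist green 521 [574.6 266.5] [-4.1 17.5]
wrist red 521 [597.5 266. ] [-4.4 31.4]
wrist pink 1138 [624.4 243.3] [-18.8  44.3]
22.1 [ 0.2 -0.4 -0.6]
tcp [   0.  -139.3]
wrist pointer [22.2 17.8] [566. 306.] 0.96
wrist gauge [-4.  10.6] [563. 266.] 0.88
top pointer [22.6 21.2] [283. 189.] 0.92
top gauge [-7.1 18.7] [282. 203.] 0.78
side pointer [22.9 10.4] [263. 251.] 0.97
side gauge [-8.1 33.9] [274. 258.] 0.82
```

apply_moves([
  [[0,0.007,-0.0018],0],
  [[0,0.01,-0.0018],0],
  [[0,0.01,-0.0011],0],
  [[0,0.01,0],0],
  [[0,0.009,0],0],
])

```text
time_s: 23.12
tcp_pos: [0.5969, -0.0418, 0.1276]
ee_rot: [[-0.983, 0.185, -0.001], [0.185, 0.983, -0.003], [0.0, -0.003, -1.0]]
wrist_force: [-2.2, -5.3, 4.3]
gripper_width: 0.185
gripper_force: 3.0
```

apply_moves([
  [[0,0.0015,0],0],
  [[0,0.0015,0],0],
])

```text
time_s: 23.28
tcp_pos: [0.5977, -0.0385, 0.1272]
ee_rot: [[-0.983, 0.185, -0.0], [0.185, 0.983, -0.002], [-0.0, -0.002, -1.0]]
wrist_force: [-1.9, -4.1, 3.6]
gripper_width: 0.184
gripper_force: 2.8
```

apply_moves([
  [[0,0.0015,0],0],
  [[0,0.0012,0],0],
])

```text
time_s: 23.45
tcp_pos: [0.5981, -0.0364, 0.1271]
ee_rot: [[-0.983, 0.185, -0.0], [0.185, 0.983, -0.002], [0.0, -0.002, -1.0]]
wrist_force: [-1.8, -5.3, 3.4]
gripper_width: 0.181
gripper_force: 3.2
```

apply_moves([
  [[0,0.0012,0],0],
  [[0,0.0012,0],0],
])

```text
time_s: 23.62
tcp_pos: [0.5984, -0.0346, 0.127]
ee_rot: [[-0.983, 0.186, -0.001], [0.186, 0.983, -0.003], [0.0, -0.003, -1.0]]
wrist_force: [-1.6, -8.0, 3.3]
gripper_width: 0.187
gripper_force: 4.2
```

apply_moves([
  [[0,0.0008,0],0],
  [[0,0,0],0],
])

```text
time_s: 23.78
tcp_pos: [0.5985, -0.0341, 0.1269]
ee_rot: [[-0.983, 0.186, -0.001], [0.186, 0.983, -0.003], [0.001, -0.003, -1.0]]
wrist_force: [-1.5, -7.7, 4.1]
gripper_width: 0.186
gripper_force: 3.9
```

apply_moves([
  [[0,-0.0088,0],0],
  [[0,-0.012,0],0],
  [[0,-0.012,0.0007],0],
  [[0,-0.012,0.002],0],
  [[0,-0.0075,0.002],0],
])

```text
time_s: 24.2
tcp_pos: [0.5888, -0.0852, 0.1214]
ee_rot: [[-0.982, 0.187, 0.0], [0.187, 0.982, 0.0], [-0.0, 0.0, -1.0]]
wrist_force: [0.6, 1.6, 0.9]
gripper_width: 0.186
gripper_force: 0.9
```

apply_moves([
  [[0,-0.002,0],0],
  [[0,-0.0006,0],0],
  [[0,0,0],0],
])

```text
time_s: 24.45
tcp_pos: [0.5882, -0.0868, 0.1211]
ee_rot: [[-0.982, 0.186, -0.001], [0.186, 0.982, -0.0], [0.001, -0.0, -1.0]]
wrist_force: [-0.6, -0.2, -0.2]
gripper_width: 0.177
gripper_force: 0.0
```

```bash
python3 n.py pics/13.png|tail -5; python3 m.py|grep -E "tcp|pointer|gauge"
```

```text
wrist yellow 684 [566.5 293.8] [14.  16.3]
wrist green 516 [574.6 266.4] [-4.1 17.6]
wrist red 525 [597.4 265.9] [-4.5 31.4]
wrist pink 1168 [624.4 242.8] [-19.1  44.3]
24.55 [-1.4  0.1 -0.4]
tcp [   0.  -139.2]
wrist pointer [22.6 27.8] [582. 306.] 0.86
wrist gauge [-5.  11.2] [564. 265.] 0.97
top pointer [24.  22.5] [283. 188.] 0.94
top gauge [-165.4 -171.4] [364. 297.] 0.74
side pointer [18.3 21.3] [263. 254.] 0.65
side gauge [-5.  32.9] [272. 258.] 0.6
```

View pics/13.png

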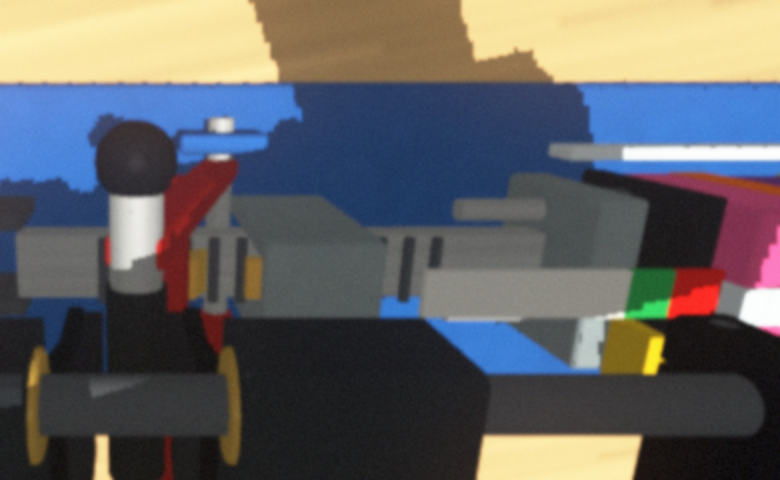

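The yellow pointer's front edge (660,340) is beside the green (630–672), so the pad force is about 17 N. Letting go and rising.

apply_moves([
  [[0,0,0],0],
  [[0,0,0],0],
  [[0,0,0],0],
  [[0,0,0],0],
  [[0,0,0],0],
], hand=0.045)

```text
time_s: 25.57
tcp_pos: [0.5886, -0.0865, 0.1216]
ee_rot: [[-0.983, 0.186, 0.0], [0.186, 0.983, -0.0], [-0.0, -0.0, -1.0]]
wrist_force: [-0.9, -0.0, -0.2]
gripper_width: 0.465
gripper_force: 0.0
```

apply_moves([
  [[0,0,-0.005],0],
  [[0,0,-0.015],0],
  [[0,0,-0.025],0],
  [[0,0,-0.03],0],
  [[0,0,-0.03],0],
])

```text
time_s: 25.98
tcp_pos: [0.5882, -0.0865, 0.2277]
ee_rot: [[-0.983, 0.186, -0.001], [0.186, 0.983, -0.0], [0.001, -0.0, -1.0]]
wrist_force: [1.0, -0.3, -1.4]
gripper_width: 0.517
gripper_force: 0.0
```

apply_moves([
  [[0.005,-0.03,-0.01],0],
  [[0.005,-0.035,0],0],
  [[0.005,-0.035,0],0],
  [[0,0,0],0],
  [[0,0,0],0],
])

```text
time_s: 26.4
tcp_pos: [0.5546, -0.1834, 0.2371]
ee_rot: [[-0.982, 0.189, 0.001], [0.189, 0.982, -0.0], [-0.001, 0.0, -1.0]]
wrist_force: [0.7, 0.6, 0.4]
gripper_width: 0.516
gripper_force: 0.0
```

```bash
python3 n.py|tail -12; python3 m.py|grep -E "tcp|pointer|gauge"
python3 - <<'E'
from h import *
t=imaging.capture("top");s=imaging.capture("side")
cv2.imwrite("pics/14.png",np.vstack([cv2.resize(t["frame"][155:260,180:410],(660,300),interpolation=2),cv2.resize(s["frame"][190:355,180:450],(490,300),interpolation=2)[:,:490] if 0 else cv2.copyMakeBorder(cv2.resize(s["frame"][190:355,190:440],(455,300),interpolation=2),0,0,0,205,0)]))
v=(.6143,.0503,-.1868);c,s_=np.cos(v[2]),np.sin(v[2])
o=models.place_of(t,"lever_grip")
if o:
    d=onz(t,px(o[0]["at"]),.14)[:2]-v[:2];print("grip y",-s_*d[0]+c*d[1],o[0]["confidence"])
E
```

```text
old green 47 [289.3 202.2] [-3.2  4.4]
old red 50 [282.2 200.8] [-2.7 19. ]
old pink 2 [278.  203.5] [-9.5 26.4]
top yellow 28 [282.5 189.5] [20.7 22.7]
top green 47 [278.9 200.5] [-3.1 25.6]
top red 48 [271.8 199. ] [-2.4 40.3]
top pink 173 [258.9 204.8] [-18.4  63.5]
wrist yellow 414 [580.9 262.1] [18.1 17.5]
wrist green 216 [585.3 241.3] [-3.  17.3]
wrist red 235 [600.3 240.9] [-3.3 31.6]
wrist pink 813 [619.1 261.8] [17.8 54.6]
26.5 [-0.5 -0.8 -1.3]
tcp [ -14.8 -239. ]
wrist pointer [25.9 26.1] [587. 270.] 0.95
wrist gauge [-6.8 10.2] [578. 238.] 0.62
top pointer [16.7 28.8] [279. 191.] 0.58
top gauge [-0.4 21.5] [281. 200.] 0.64
side pointer [20.8 23.7] [262. 254.] 0.88
side gauge [-9.8 48.1] [272. 262.] 0.65
```

View pics/14.png

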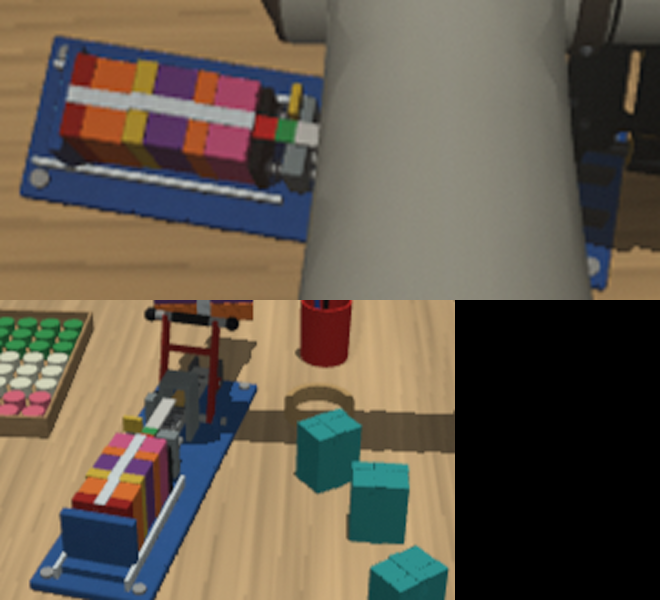

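The top and side views show the three boxes clamped and upright. The pointer (297,97) is beside the green (287,130), the pad is compressed by about 16 mm (16 N), and the lever is back and free.

```bash
python3 -c "
from station import r
print(r.finish_job())"
```

```text
the job is handed in; nothing more can be done
None
```

Handed in (no verdict was returned): the pink box stands in the clamp, and four gentle strokes put the pointer in the green at about 16 N. All three boxes are upright, the lever was left fully back and let go, and I touched nothing else on the table.

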